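Put the spice jars back in the rack in order

TASK

Move the four spice jars with coloured lids from the pale tray into the dark rack, one to a bay, in the order in which they stand on the tray: the jar at the tray's left end (the robot's left, where the loop handle is) goes into the bay next to the white knob, and the others follow in the same order away from the knob. Keep every jar upright all the time and leave all four standing flat in their bays.

Things in the scene. Friction and masses are not known exactly. Their poses are not given: they have to be found in the camera images.
- jar_red: Loose round spice jar, amber glass with a white label band and a flat red lid; 44 mm diameter from foot to lid, 88 mm tall, 0.1 to 0.23 kg. It starts upright on the coaster of its own colour. Origin at the centre of its underside, z up its axis.
- jar_yellow: Loose round spice jar, amber glass with a white label band and a flat yellow lid; 44 mm diameter from foot to lid, 88 mm tall, 0.1 to 0.23 kg. It starts upright on the coaster of its own colour. Origin at the centre of its underside, z up its axis.
- jar_green: Loose round spice jar, amber glass with a white label band and a flat green lid; 44 mm diameter from foot to lid, 88 mm tall, 0.1 to 0.23 kg. It starts upright on the coaster of its own colour. Origin at the centre of its underside, z up its axis.
- jar_blue: Loose round spice jar, amber glass with a white label band and a flat blue lid; 44 mm diameter from foot to lid, 88 mm tall, 0.1 to 0.23 kg. It starts upright on the coaster of its own colour. Origin at the centre of its underside, z up its axis.
- coaster_red: Flat round red coaster, 62 mm wide, 4 mm thick, fixed on the pale tray (90 x 300 mm, edges 20 mm high); it shows where the red jar came from. The four stand in a straight row 70 mm apart, in any order. Origin: centre of its underside, 12 mm above the table; z up, y along the row to the tray's left end (robot's left, with the steel loop handle), x across the row.
- coaster_yellow: Flat round yellow coaster, 62 mm wide, 4 mm thick, fixed on the pale tray (90 x 300 mm, edges 20 mm high); it shows where the yellow jar came from. The four stand in a straight row 70 mm apart, in any order. Origin: centre of its underside, 12 mm above the table; z up, y along the row to the tray's left end (robot's left, with the steel loop handle), x across the row.
- coaster_green: Flat round green coaster, 62 mm wide, 4 mm thick, fixed on the pale tray (90 x 300 mm, edges 20 mm high); it shows where the green jar came from. The four stand in a straight row 70 mm apart, in any order. Origin: centre of its underside, 12 mm above the table; z up, y along the row to the tray's left end (robot's left, with the steel loop handle), x across the row.
- coaster_blue: Flat round blue coaster, 62 mm wide, 4 mm thick, fixed on the pale tray (90 x 300 mm, edges 20 mm high); it shows where the blue jar came from. The four stand in a straight row 70 mm apart, in any order. Origin: centre of its underside, 12 mm above the table; z up, y along the row to the tray's left end (robot's left, with the steel loop handle), x across the row.
- rack: Fixed dark wooden rack, 78 (x) by 336 mm (y). Origin: centre of its underside, on the table; z up. Four bays, 66 mm square, cork floors 12 mm above the table, centres at x = 0, y = 105, 35, -35, -105 mm; dividers and side walls 24 mm above the table. End blocks 30 mm high at y = 155 and -155 mm: one carries the white knob, the other a flat black plug.
- knob: White ceramic knob, 22 mm diameter, 23 mm tall, fixed on the block at one end of the dark rack (at y = +155 or y = -155 mm of the rack); it marks the rack's first end, which may be either. Origin at the centre of its underside, 30 mm above the table.

How it is judged:
By the outcome, as a careful person would: the job done as asked, in the order asked, and still so for the second after the job is handed in, with the robot touching nothing.
It also fails if it takes over 109 s, if anything falls off the work surface, if the arm or the gripper's body presses on something with over 40 N, if the wrist force passes 120 N, or if a joint passes its speed limit or range.

ROBOT

A 7-joint arm with a two-finger parallel gripper is mounted at the origin on the work surface. World frame = base frame: x ahead of the robot, y to its left, z up, the work surface at z = 0. Lengths are in m, angles in rad, forces in N, time in s.
With the tool pointing down it reaches from about 0.425 to 0.875 m from the base axis. Payload 8.4 kg.
Tool frame: the origin (TCP) lies at the very end of the fingers, on their centre line; the grasp point (between the pads) lies 19 mm behind it; z points along the fingers, y is the line along which they close (so a half turn about z gives the same grasp; the last joint's range is limited). The gripper opens to 85 mm and grips with 20 to 120 N. Pads are 22 mm wide; open, the fingers measure 114 mm over their backs; the gripper's body (76 mm by 85 mm) begins 54 mm behind the grasp point. The pads swing forward as they close: fully open they stand 13 mm farther back than shut.
Start: joints at [-1.345, 0.333, 0.04, 1.465, -0.013, 1.343, -0.059], TCP at [0.207, 0.616, 0.231] pointing down, gripper open.
Joint ranges: [-2.58, 2.58], [-0.38, 2.09], [-1.3, 1.39], [0.25, 2.4], [-1.5, 4.64], [0.08, 2.09], [-2.65, 2.65]. Speed limits (rad/s): [2.22, 2.22, 2.79, 2.79, 3.14, 3.14, 3.14].

INTERFACE

Orientations are given as a 3x3 rotation matrix whose columns are the frame's x, y, z axes.
In Python, from station import manip gives the robot as it stands. The module is installed in compiled form; this text tells all that it offers.
- The arm moves only by the tool jog_arm, never from a script. Its argument "motion" is one flat list of numbers, 7 for each row, row after row: the finger opening in m, from 0 to 0.0854, then the shift along the world's x, y, z in m, then the turn, a rotation vector about the world's x, y, z in degrees. In form: [grip, x, y, z, wx, wy, wz, grip, x, y, z, wx, wy, wz, ...]. A call has 1 to 20 rows; each row shifts and turns the commanded pose from where the row before left it; what a row does not reach is not made up. A row lasts 1/10 s, in which the tool goes at most 50 mm and 8.59 degrees, less where a joint would pass 70% of its speed; a pose out of reach is approached as far as the arm can. A call is refused whole if a number of a shift passes 0.05 or a number of a turn 8.59, either way. A call with a gripper value outside its range is refused whole. The fingers move at their own pace and stop on an object; the grip force is fixed at half the most. Time passes only in rows, so rows that do not move let the fingers close. It gives the time, the measured TCP pose, the force, the opening and the grip force at its end, in the units of the state.
- manip.sense(): the state, without advancing time (a new reading comes with each control period).
- manip.get_image(name): name is "scene" or "side" or "wrist"; returns a dict with "frame" (384x512x3 uint8, red, green, blue), "z_map" (384x512 float32, m along the optical axis (not along the pixel's ray), 0 where there is no reading), "vertical_fov" (degrees; the focal length in pixels is half the picture's height over the tangent of half this angle, whatever the lens; pixels are square), "cx", "cy" (the principal point, pixels), "D" ([k1, k2, p1, p2, k3] as OpenCV has them; the pictures are not rectified), "rvec" (rotation vector, rad) and "tvec" (3), from world to camera coordinates, as OpenCV has them. Camera axes: x right, y down, z forward; pixel columns grow to the right and rows downward; lengths in m; the calibration is good to about 2 mm. A picture is of the moment at which its call begins.
- manip.sign_off(): hands the job in; it is judged then, once.
The state is a dict: "t": time; "joints": joint angles; "qvel": joint speeds; "joint_efforts": joint torques, N m; "ee_pos": TCP position; "ee_rot": TCP orientation; "wrist_force": force on the tool from outside, world axes, zero at the start; "moment": the same for the moment, N m; "grip_width": finger opening in m; "grip_force": force on a finger pad.
Only numpy, scipy, OpenCV 4.12 (cv2) and the standard library are available. Lean on these libraries where they do the work, as an engineer would, in place of code of your own. Each camera call takes 0.05 s, during which the arm holds its last target. There are 200 camera calls.

## Working session

There is one attempt and no reset: what is moved stays moved. The work goes in short steps, Python scripts to look and compute and a tool call to move; the robot and the scene stay as the last step left them, time stands still between calls to the robot, and variables do not carry over. Pictures are saved under pics/ and viewed, at most 14 in all, crops included, and the job is handed in when it is done.

Besides the shell and the picture viewer there is one more tool, called after ">>>" as name(argument=value, ...) on one line, values as JSON. jog_arm: Moves the arm, as the interface text tells. Its arguments: {"type":"object","properties":{"motion":{"type":"array"}},"required":["motion"]}

```bash
mkdir -p pics; cat > h.py <<'E'
import numpy as np, cv2
from station import manip
def cap(n,f):
    d=manip.get_image(n); np.savez(''+f+'.npz',**d); cv2.imwrite('pics/'+f+'.png',d['frame'][:,:,::-1]); return d
def K(d):
    f=192/np.tan(np.radians(d['vertical_fov'])/2); return np.array([[f,0,d['cx']],[0,f,d['cy']],[0,0,1.]])
def ray(d,u,v):
    p=cv2.undistortPoints(np.array([[[u,v]]],float),K(d),np.array(d['D'],float))[0,0]
    R=cv2.Rodrigues(np.array(d['rvec'],float))[0]; t=np.array(d['tvec'],float).ravel()
    return -R.T@t, R.T@np.array([p[0],p[1],1])
def atz(d,u,v,z):
    c,r=ray(d,u,v); return c+r*(z-c[2])/r[2]
def dep(d,u,v):
    c,r=ray(d,u,v); return c+r*d['z_map'][int(round(v)),int(round(u))]
E
python3 - <<'E'
from h import *
for n in('scene','side'):
    d=cap(n,n+'0'); print(n,ray(d,256,192), d['D'])
s=manip.sense(); print(s['ee_pos'],s['ee_rot'],s['t'],s['wrist_force'],s['grip_width'])
a=[cv2.imread('pics/%s0.png'%n) for n in('scene','side')]
E
```

```text
scene (array([1.01445787, 0.6218803 , 1.12112736]), array([-0.36981812, -0.46648524, -0.80357129])) [-0.16107169  0.          0.          0.          0.        ]
side (array([ 0.48478433, -0.81597359,  0.61783749]), array([ 0.0169604 ,  0.82624116, -0.56332557])) [-0.11954533  0.          0.          0.          0.        ]
[0.20733866 0.61561244 0.23050515] [[-9.47694537e-01  3.19178523e-01 -3.68679183e-04]
 [ 3.19178720e-01  9.47693498e-01 -1.40631918e-03]
 [-9.94720133e-05 -1.45043555e-03 -9.99998943e-01]] 0.1 [-0.0966587   0.08982137 -0.16984297] 0.08593151810376522
```

View pics/scene0.png

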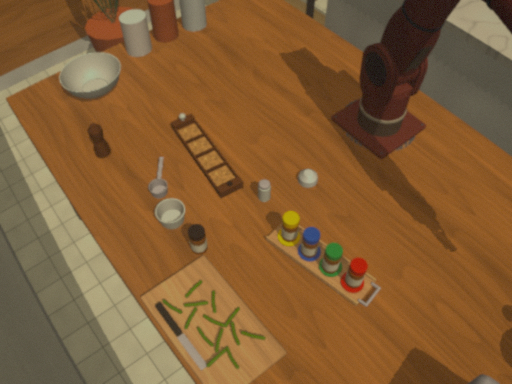

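View pics/side0.png

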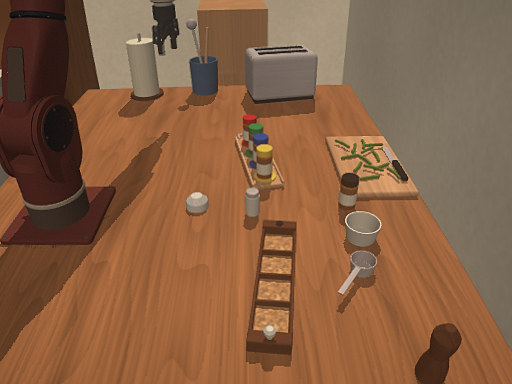

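The scene picture shows the tray with red (355,270), green (333,255), blue (311,240) and yellow (290,225). The handle is at (372,290), beside red. The rack's knob is at its -y end (183,118). Next I'll enlarge crops to measure.

```bash
python3 - <<'E'
from h import *
a=cv2.imread('pics/scene0.png')
cv2.imwrite('pics/c1.png',cv2.resize(a[200:310,260:390],None,fx=5,fy=5,interpolation=cv2.INTER_CUBIC))
cv2.imwrite('pics/c2.png',cv2.resize(a[105:205,160:260],None,fx=6,fy=6,interpolation=cv2.INTER_CUBIC)[:600])
E
```

```text
(no output)
```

View pics/c1.png

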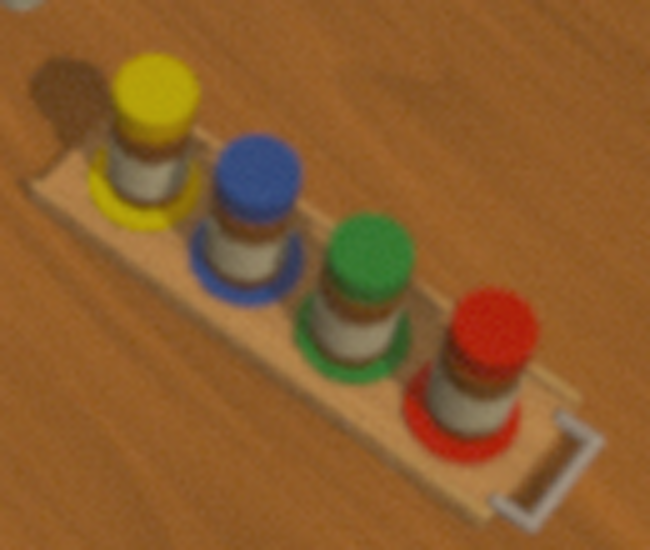

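View pics/c2.png

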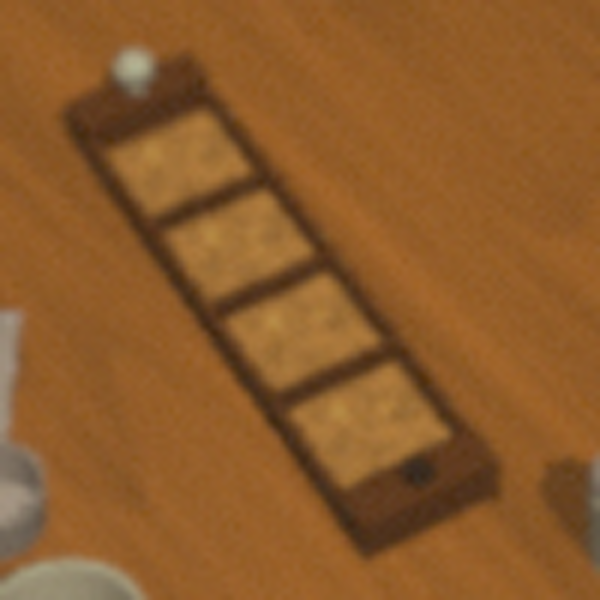

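```bash
python3 - <<'E'
from h import *
d=dict(np.load('scene0.npz')); np.set_printoptions(precision=4,suppress=True)
def P(n,l,z,ox,oy,s):
    o=[]
    for u,v in l:
        x,y=ox+(u+.5)/s-.5,oy+(v+.5)/s-.5
        o.append(atz(d,x,y,z)); print(n,o[-1],dep(d,x,y))
    return np.array(o)
J=P('jarYBGR',[(156,90),(258,173),(370,252),(494,327)],.104,260,200,5)
print(np.linalg.norm(np.diff(J,axis=0),axis=1))
D=P('div',[(210,198),(271,280),(339,367)],.024,160,105,6)
print(np.linalg.norm(np.diff(D,axis=0),axis=1))
P('plug',[(418,472)],.030,160,105,6);P('knob',[(134,65)],.045,160,105,6)
P('rackcorner',[(68,105),(190,58),(498,463)],.030,160,105,6)
# all rack points by depth: cork mask & height
def cloud(d):
    v,u=np.mgrid[0:384,0:512]; z=d['z_map']
    p=cv2.undistortPoints(np.stack([u,v],-1).reshape(-1,1,2).astype(float),K(d),d['D'])[:,0]
    R=cv2.Rodrigues(d['rvec'])[0]
    c=np.c_[p,np.ones(len(p))]*z.reshape(-1,1); return (c-d['tvec'].ravel())@R
for n in('scene0','side0'):
    d=dict(np.load(n+'.npz'));X=cloud(d);hsv=cv2.cvtColor(d['frame'],cv2.COLOR_RGB2HSV).reshape(-1,3)
    for c,(lo,hi) in dict(red=((0,4)),yellow=(24,34),green=(50,75),blue=(105,125)).items():
        m=(X[:,2]>.098)&(X[:,2]<.112)&(hsv[:,0]>=lo)&(hsv[:,0]<=hi)&(hsv[:,1]>120)&(np.abs(X[:,0]-.55)<.25)&(np.abs(X[:,1]-.2)<.35)
        q=X[m]; print(n,c,m.sum(),q.mean(0) if len(q) else 0,(q.min(0)+q.max(0))/2 if len(q) else 0)
E
```

```text
jarYBGR [0.5278 0.1508 0.104 ] [0.5268 0.1498 0.102 ]
jarYBGR [0.5207 0.2204 0.104 ] [0.5201 0.2199 0.1029]
jarYBGR [0.5084 0.2886 0.104 ] [0.5077 0.2882 0.1026]
jarYBGR [0.4906 0.3568 0.104 ] [0.4908 0.3569 0.1044]
[0.07   0.0694 0.0705]
div [ 0.5274 -0.3025  0.024 ] [ 0.5264 -0.3044  0.0217]
div [ 0.5352 -0.2351  0.024 ] [ 0.5375 -0.2309  0.0293]
div [ 0.5418 -0.1661  0.024 ] [ 0.5425 -0.1649  0.0257]
[0.0679 0.0693]
plug [ 0.553  -0.0845  0.03  ] [ 0.5543 -0.0825  0.0332]
knob [ 0.514  -0.3921  0.045 ] [ 0.5165 -0.387   0.0504]
rackcorner [ 0.5515 -0.4031  0.03  ] [ 0.5506 -0.4051  0.0279]
rackcorner [ 0.4802 -0.3913  0.03  ] [ 0.4764 -0.3985  0.0222]
rackcorner [ 0.5196 -0.0647  0.03  ] [ 0.5172 -0.068   0.0248]
scene0 red 127 [0.4919 0.358  0.1036] [0.4911 0.3581 0.1035]
scene0 yellow 199 [0.5278 0.1532 0.1029] [0.5273 0.2005 0.1031]
scene0 green 183 [0.5088 0.2895 0.1028] [0.5081 0.2894 0.1033]
scene0 blue 163 [0.5211 0.2209 0.1034] [0.5215 0.2212 0.1041]
side0 red 79 [0.4897 0.3494 0.1032] [0.49   0.3501 0.1023]
side0 yellow 0 0 0
side0 green 45 [0.505 0.288 0.104] [0.5058 0.285  0.1038]
side0 blue 66 [0.5189 0.2177 0.1035] [0.5185 0.2181 0.1037]
```

>>> jog_arm(motion=[0.0854,0.02,-0.024,0.012,0,0,-4.08,0.0854,0.02,-0.024,0.012,0,0,-4.08,0.0854,0.02,-0.024,0.012,0,0,-4.08,0.0854,0.02,-0.024,0.012,0,0,-4.08,0.0854,0.02,-0.024,0.012,0,0,-4.08,0.0854,0.02,-0.024,0.012,0,0,-4.08,0.0854,0.02,-0.024,0.012,0,0,-4.08,0.0854,0.02,-0.024,0.012,0,0,-4.08,0.0854,0.02,-0.024,0.012,0,0,-4.08,0.0854,0.02,-0.024,0.012,0,0,-4.08,0.0854,0.02,-0.024,0.012,0,0,-4.08,0.0854,0.02,-0.024,0.012,0,0,-4.08,0.0854,0.02,-0.024,0.012,0,0,-4.08,0.0854,0.02,-0.024,0.012,0,0,-4.08,0.0854,0.02,-0.024,0.012,0,0,-4.08,0.0854,0,0,0,0,0,0,0.0854,0,0,0,0,0,0])

```text
t: 1.8
ee_pos: [0.5084, 0.2546, 0.4117]
ee_rot: [[-0.174, 0.985, 0.0], [0.985, 0.174, 0.0], [-0.0, 0.0, -1.0]]
wrist_force: [-1.5, 0.7, -0.4]
grip_width: 0.0854
grip_force: 0.0
```

```bash
python3 - <<'E'
from h import *
d=cap('wrist','w1'); print(ray(d,256,192),d['D'])
s=manip.sense(); print(s['ee_pos'],s['joints'])
d=dict(np.load('scene0.npz'))
for p in [(264,184),(308,175),(197,230),(170,205)]: print(p,dep(d,*p))
E
```

```text
(array([0.49698396, 0.32688292, 0.5548939 ]), array([ 0.05107432, -0.28408894, -0.95744441])) [0.01513725 0.         0.         0.         0.        ]
[0.50757324 0.25572264 0.41125352] [-0.92688412  0.13269057  0.44116688  1.36458179 -0.05692058  1.65724648
 -0.31713455]
(264, 184) [0.49413917 0.00164687 0.06605395]
(308, 175) [0.35656403 0.03719601 0.03334124]
(197, 230) [0.73101962 0.02013199 0.08429921]
(170, 205) [ 0.72577418 -0.13566198  0.0174062 ]
```

View pics/w1.png

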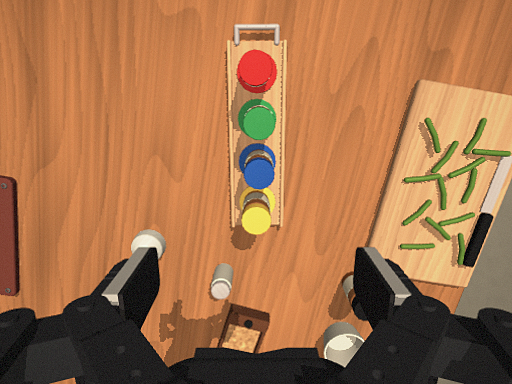

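The wrist picture shows the four lids in a row: red (257,71), green (257,119), blue (259,173) and yellow (256,220). I'll segment the lid tops by height.

```bash
cat >> h.py <<'E'
def cloud(d):
    v,u=np.mgrid[0:384,0:512]; z=d['z_map']
    p=cv2.undistortPoints(np.stack([u,v],-1).reshape(-1,1,2).astype(float),K(d),np.array(d['D'],float))[:,0]
    R=cv2.Rodrigues(np.array(d['rvec'],float))[0]
    c=np.c_[p,np.ones(len(p))]*z.reshape(-1,1); return (c-np.array(d['tvec']).ravel())@R
HUE=dict(red=(0,5),yellow=(24,34),green=(50,75),blue=(105,125))
def lids(d,box,zlo=.096,zhi=.112):
    X=cloud(d);h=cv2.cvtColor(d['frame'],cv2.COLOR_RGB2HSV).reshape(-1,3)
    for c,(lo,hi) in HUE.items():
        m=(X[:,2]>zlo)&(X[:,2]<zhi)&((h[:,0]>=lo)&(h[:,0]<=hi)|(c=='red')&(h[:,0]>174))&(h[:,1]>120)&(X[:,0]>box[0])&(X[:,0]<box[1])&(X[:,1]>box[2])&(X[:,1]<box[3])
        if m.sum()<20: print(c,'none');continue
        q=X[m].astype(np.float32); (cc,r)=cv2.minEnclosingCircle(q[:,:2]); print(c,m.sum(),'mean',q.mean(0),'circ',np.array(cc),r)
np.set_printoptions(precision=4,suppress=True)
E
python3 - <<'E'
from h import *
d=dict(np.load('w1.npz')); lids(d,(.4,.65,.1,.42))
for p in [(257,71),(257,119),(259,173),(256,220)]: print(atz(d,*p,.104))
# tray edges z=.02: left/right corners
for p in [(228,42),(285,42),(232,224),(281,224),(236,27),(278,27)]: print(p,atz(d,*p,.02),dep(d,*p))
E
```

```text
Traceback (most recent call last):
  File "h.py", line 26, in lids
    q=X[m].astype(np.float32); (cc,r)=cv2.minEnclosingCircle(q[:,:2]); print(c,m.sum(),'mean',q.mean(0),'circ',np.array(cc),r)
                                      ~~~~~~~~~~~~~~~~~~~~~~^^^^^^^^^
cv2.error: OpenCV(4.12.0) /io/opencv/modules/imgproc/src/shapedescr.cpp:201: error: (-215:Assertion failed) count >= 0 && (depth == CV_32F || depth == CV_32S) in function 'minEnclosingCircle'
```

```bash
sed -i 's/minEnclosingCircle(q\[:,:2\])/minEnclosingCircle(q[:,None,:2].copy())/' h.py
python3 - <<'E'
from h import *
d=dict(np.load('w1.npz')); lids(d,(.4,.65,.1,.42))
for p in [(257,71),(257,119),(259,173),(256,220)]: print(atz(d,*p,.104))
for p in [(228,42),(285,42),(232,224),(281,224),(236,27),(278,27)]: print(p,atz(d,*p,.02),dep(d,*p))
E
```

```text
red 973 mean [0.4908 0.3567 0.1045] circ [0.4905 0.3568] 0.022440841421484947
yellow 610 mean [0.5286 0.151  0.1043] circ [0.529  0.1505] 0.021469105035066605
green 798 mean [0.5081 0.289  0.1044] circ [0.5085 0.2886] 0.02162325195968151
blue 717 mean [0.5201 0.2209 0.1042] circ [0.5207 0.2199] 0.021859925240278244
[0.4941 0.353  0.104 ]
[0.5046 0.2937 0.104 ]
[0.5203 0.2212 0.104 ]
[0.5285 0.151  0.104 ]
(228, 42) [0.444  0.3901 0.02  ] [0.4441 0.39   0.0207]
(285, 42) [0.5274 0.4048 0.02  ] [0.5274 0.4047 0.021 ]
(232, 224) [0.4945 0.1036 0.02  ] [0.4945 0.1028 0.0179]
(281, 224) [0.5785 0.1185 0.02  ] [0.5785 0.1184 0.0199]
(236, 27) [0.4526 0.412  0.02  ] [0.4525 0.4123 0.0186]
(278, 27) [0.5133 0.4228 0.02  ] [0.5133 0.4232 0.0177]
```

>>> jog_arm(motion=[0.0854,-0.0042,0.0253,-0.02,0,0,0,0.0854,-0.0042,0.0253,-0.03,0,0,0,0.0854,-0.0042,0.0253,-0.04,0,0,0,0.0854,-0.0042,0.0253,-0.04,0,0,0,0.0854,0,0,-0.04,0,0,0,0.0854,0,0,-0.04,0,0,0,0.0854,0,0,-0.04,0,0,0,0.0854,0,0,-0.04,0,0,0,0.0854,0,0,-0.03,0,0,0,0.0854,0,0,-0.02,0,0,0,0.0854,0,0,-0.0105,0,0,0,0.0854,0,0,0,0,0,0,0.0854,0,0,0,0,0,0])

```text
t: 3.15
ee_pos: [0.4908, 0.3578, 0.0616]
ee_rot: [[-0.177, 0.984, 0.001], [0.984, 0.177, 0.001], [0.001, 0.001, -1.0]]
wrist_force: [0.7, -0.1, 1.3]
grip_width: 0.0853
grip_force: 0.0
```

>>> jog_arm(motion=[0.05,0,0,0,0,0,0,0.03,0,0,0,0,0,0,0.03,0,0,0,0,0,0,0.03,0,0,0,0,0,0,0.03,0,0,0,0,0,0,0.03,0,0,0,0,0,0,0.03,0,0,0,0,0,0,0.03,0,0,0,0,0,0])

```text
t: 3.95
ee_pos: [0.4908, 0.3575, 0.0617]
ee_rot: [[-0.177, 0.984, 0.0], [0.984, 0.177, 0.001], [0.001, 0.0, -1.0]]
wrist_force: [-1.9, -0.7, 6.3]
grip_width: 0.0427
grip_force: 59.8
```

>>> jog_arm(motion=[0.03,0,0,0.005,0,0,0,0.03,0,0,0.015,0,0,0,0.03,0,0,0.03,0,0,0,0.03,0,0,0.04,0,0,0,0.03,0,0,0.04,0,0,0,0.03,0,0,0.04,0,0,0,0.03,0,-0.01,0.04,0,0,-1,0.03,0.002,-0.02,0.03,0,0,-1,0.03,0.002,-0.03,0.02,0,0,-1,0.03,0.002,-0.04,0.02,0,0,-1,0.03,0.002,-0.04,0.01,0,0,-1,0.03,0.002,-0.04,0,0,0,-1,0.03,0.002,-0.04,0,0,0,-1,0.03,0.002,-0.04,0,0,0,-1,0.03,0.002,-0.04,0,0,0,-1,0.03,0.002,-0.04,0,0,0,-1,0.03,0.002,-0.04,0,0,0,-1,0.03,0.002,-0.04,0,0,0,-1,0.03,0.002,-0.04,0,0,0,-1,0.03,0.002,-0.04,0,0,0,-1])

```text
t: 5.95
ee_pos: [0.516, -0.1448, 0.352]
ee_rot: [[0.068, 0.998, 0.001], [0.998, -0.068, 0.001], [0.001, 0.001, -1.0]]
wrist_force: [0.7, 1.3, -1.7]
grip_width: 0.0425
grip_force: 60.7
```

>>> jog_arm(motion=[0.03,0.002,-0.04,0,0,0,-1,0.03,0.002,-0.04,0,0,0,-1,0.03,0.002,-0.04,0,0,0,-1,0.03,0.002,-0.04,0,0,0,-0.4,0.03,0,-0.03,0,0,0,0,0.03,0,-0.02,0,0,0,0,0.03,0,-0.01,0,0,0,0,0.03,0,0,0,0,0,0,0.03,0,0,0,0,0,0])

```text
t: 6.85
ee_pos: [0.5249, -0.3618, 0.3511]
ee_rot: [[0.125, 0.992, 0.0], [0.992, -0.125, 0.001], [0.001, 0.0, -1.0]]
wrist_force: [-0.6, 0.6, -0.9]
grip_width: 0.043
grip_force: 60.8
```

```bash
python3 - <<'E'
from h import *
d=cap('wrist','w2')
s=manip.sense(); print(s['ee_pos'],s['ee_rot'],s['t'],s['wrist_force'],s['grip_width'])
E
```

```text
[ 0.5252 -0.3614  0.3511] [[ 0.1239  0.9923  0.0006]
 [ 0.9923 -0.1239  0.0008]
 [ 0.0009  0.0004 -1.    ]] 6.9 [ 0.0334  0.3512 -1.3941] 0.04311173177154663
```

View pics/w2.png

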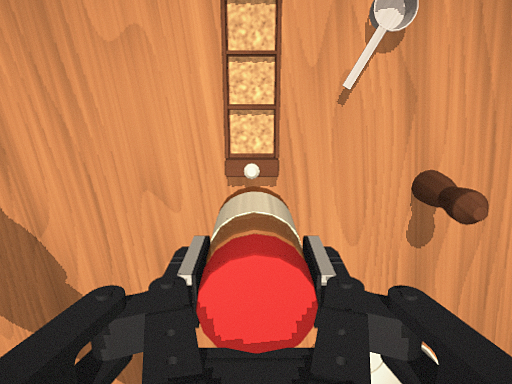

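The rack is seen from above with the knob at (252,171). The bay beside it is at (252,132), with dividers near v=107 and v=53. I'll enlarge that area.

```bash
python3 - <<'E'
from h import *
a=cv2.imread('pics/w2.png')
cv2.imwrite('pics/c3.png',cv2.resize(a[0:195,205:300],None,fx=3,fy=3,interpolation=cv2.INTER_CUBIC))
E
```

```text
(no output)
```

View pics/c3.png

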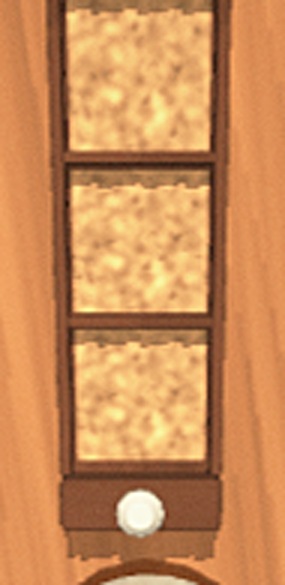

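```bash
python3 - <<'E'
from h import *
d=dict(np.load('w2.npz'))
for n,u,v,z in [('d2',139,158,.024),('d1',140.5,320.5,.024),('block',140,501,.03),('knob',140,511,.053),('L2',52,158,.024),('R2',226,158,.024),('L1',58,320,.024),('R1',223,320,.024),('bL',60,501,.03),('bR',220,501,.03)]:
    x,y=205+(u+.5)/3-.5,(v+.5)/3-.5; print(n,atz(d,x,y,z),dep(d,x,y))
E
```

```text
d2 [ 0.5353 -0.2379  0.024 ] [ 0.5353 -0.2382  0.0267]
d1 [ 0.5271 -0.3065  0.024 ] [ 0.5271 -0.3064  0.0257]
block [ 0.5162 -0.3891  0.03  ] [ 0.5171 -0.3845  0.0515]
knob [ 0.5166 -0.3888  0.053 ] [ 0.5165 -0.389   0.0522]
L2 [ 0.4973 -0.2332  0.024 ] [ 0.4974 -0.2334  0.0253]
R2 [ 0.5732 -0.2427  0.024 ] [ 0.5732 -0.2426  0.0235]
L1 [ 0.4895 -0.3016  0.024 ] [ 0.4894 -0.3016  0.0237]
R1 [ 0.5647 -0.311   0.024 ] [ 0.5647 -0.3109  0.0249]
bL [ 0.4783 -0.3844  0.03  ] [ 0.4779 -0.385   0.0268]
bR [ 0.5542 -0.3939  0.03  ] [ 0.5542 -0.3941  0.0292]
```

>>> jog_arm(motion=[0.03,-0.0015,0.0105,-0.01,0,0,0,0.03,-0.0015,0.0105,-0.03,0,0,0,0.03,0,0,-0.04,0,0,0,0.03,0,0,-0.04,0,0,0,0.03,0,0,-0.04,0,0,0,0.03,0,0,-0.04,0,0,0,0.03,0,0,-0.035,0,0,0,0.03,0,0,-0.025,0,0,0,0.03,0,0,-0.015,0,0,0,0.03,0,0,-0.01,0,0,0,0.03,0,0,-0.003,0,0,0,0.03,0,0,-0.002,0,0,0,0.03,0,0,0,0,0,0,0.03,0,0,0,0,0,0])

```text
t: 8.3
ee_pos: [0.5221, -0.3421, 0.0617]
ee_rot: [[0.126, 0.992, 0.001], [0.992, -0.126, -0.0], [-0.0, 0.001, -1.0]]
wrist_force: [0.3, -0.5, -1.2]
grip_width: 0.0426
grip_force: 60.8
```

>>> jog_arm(motion=[0.03,0,0.001,-0.001,0,0,0,0.03,0,0,-0.001,0,0,0,0.03,0,0,-0.001,0,0,0,0.03,0,0,-0.0005,0,0,0,0.03,0,0,0,0,0,0])

```text
t: 8.8
ee_pos: [0.5217, -0.3409, 0.0578]
ee_rot: [[0.126, 0.992, 0.0], [0.992, -0.126, 0.0], [0.0, 0.0, -1.0]]
wrist_force: [-1.7, 1.9, 5.5]
grip_width: 0.0431
grip_force: 61.4
```

>>> jog_arm(motion=[0.05,0,0,0,0,0,0,0.07,0,0,0,0,0,0,0.0854,0,0,0,0,0,0,0.0854,0,0,0,0,0,0,0.0854,0,0,0,0,0,0,0.0854,0,0,0.01,0,0,0,0.0854,0,0,0.03,0,0,0,0.0854,0,0,0.04,0,0,0,0.0854,0,0,0.04,0,0,0,0.0854,0,0,0.04,0,0,0,0.0854,0,0,0.02,0,0,0,0.0854,0,0,0.01,0,0,0,0.0854,0,0,0,0,0,0])

```text
t: 10.1
ee_pos: [0.522, -0.3412, 0.2486]
ee_rot: [[0.126, 0.992, 0.002], [0.992, -0.126, -0.001], [-0.0, 0.002, -1.0]]
wrist_force: [0.7, 0.2, -0.8]
grip_width: 0.0853
grip_force: 0.0
```

```bash
python3 - <<'E'
from h import *
d=cap('scene','s2'); lids(d,(.45,.6,-.42,-.05),.085,.11); print(manip.sense()['ee_pos'])
E
```

```text
red 111 mean [ 0.5239 -0.3361  0.0972] circ [ 0.5228 -0.3388] 0.02141455002129078
yellow none
green none
blue none
[ 0.5216 -0.3407  0.2471]
```

>>> jog_arm(motion=[0.0854,0,0.015,0,0,0,0,0.0854,-0.001,0.03,0,0,0,1.1,0.0854,-0.001,0.0375,0,0,0,1.1,0.0854,-0.001,0.0375,0,0,0,1.1,0.0854,-0.001,0.0375,0,0,0,1.1,0.0854,-0.001,0.0375,0,0,0,1.1,0.0854,-0.001,0.0375,0,0,0,1.1,0.0854,-0.001,0.0375,0,0,0,1.1,0.0854,-0.001,0.0375,0,0,0,1.1,0.0854,-0.001,0.0375,0,0,0,1.1,0.0854,-0.001,0.0375,0,0,0,1.1,0.0854,-0.001,0.0375,0,0,0,1.1,0.0854,-0.001,0.0375,0,0,0,1.1,0.0854,-0.0005,0.0375,0,0,0,1.1,0.0854,-0.0005,0.0375,0,0,0,1.1,0.0854,-0.0005,0.0375,0,0,0,1.1,0.0854,0,0.0375,0,0,0,0.9,0.0854,0,0.0215,0,0,0,0,0.0854,0,0,0,0,0,0,0.0854,0,0,0,0,0,0])

```text
t: 12.15
ee_pos: [0.508, 0.2871, 0.2462]
ee_rot: [[-0.176, 0.984, -0.001], [0.984, 0.176, -0.002], [-0.002, -0.002, -1.0]]
wrist_force: [0.9, -1.3, -0.6]
grip_width: 0.0854
grip_force: 0.0
```

>>> jog_arm(motion=[0.0854,0,0.001,-0.015,0,0,0,0.0854,0,0,-0.035,0,0,0,0.0854,0,0,-0.04,0,0,0,0.0854,0,0,-0.04,0,0,0,0.0854,0,0,-0.03,0,0,0,0.0854,0,0,-0.017,0,0,0,0.0854,0,0,-0.008,0,0,0,0.0854,0,0,0,0,0,0,0.0854,0,0,0,0,0,0,0.05,0,0,0,0,0,0,0.03,0,0,0,0,0,0,0.03,0,0,0,0,0,0,0.03,0,0,0,0,0,0,0.03,0,0,0,0,0,0,0.03,0,0,0,0,0,0,0.03,0,0,0,0,0,0])

```text
t: 13.75
ee_pos: [0.5083, 0.2894, 0.063]
ee_rot: [[-0.177, 0.984, 0.0], [0.984, 0.177, 0.001], [0.001, 0.0, -1.0]]
wrist_force: [-2.2, 0.2, 6.9]
grip_width: 0.043
grip_force: 59.7
```

>>> jog_arm(motion=[0.03,0,0,0.005,0,0,0,0.03,0,0,0.015,0,0,0,0.03,0,0,0.03,0,0,0,0.03,0,0,0.04,0,0,0,0.03,0,0,0.04,0,0,0,0.03,0,-0.015,0.04,0,0,0,0.03,0.0016,-0.03,0.02,0,0,-1.2,0.03,0.0016,-0.0375,0.01,0,0,-1.2,0.03,0.0016,-0.0375,0,0,0,-1.2,0.03,0.0016,-0.0375,0,0,0,-1.2,0.03,0.0016,-0.0375,0,0,0,-1.2,0.03,0.0016,-0.0375,0,0,0,-1.2,0.03,0.0016,-0.0375,0,0,0,-1.2,0.03,0.0016,-0.0375,0,0,0,-1.2,0.03,0.0016,-0.0375,0,0,0,-1.2,0.03,0.0016,-0.0375,0,0,0,-1.2,0.03,0.0016,-0.0375,0,0,0,-1.2,0.03,0.0016,-0.0375,0,0,0,-1.2,0.03,0.0016,-0.0375,0,0,0,-1.2,0.03,0.0016,-0.0375,0,0,0,-1.2])

```text
t: 15.75
ee_pos: [0.5303, -0.2448, 0.2635]
ee_rot: [[0.116, 0.993, 0.001], [0.993, -0.116, 0.0], [0.001, 0.001, -1.0]]
wrist_force: [0.9, 0.2, -2.1]
grip_width: 0.0428
grip_force: 60.6
```

>>> jog_arm(motion=[0.03,0,-0.0275,0,0,0,-0.6,0.03,0,0,0,0,0,0,0.03,0,0,0,0,0,0])

```text
t: 16.05
ee_pos: [0.5301, -0.2716, 0.263]
ee_rot: [[0.127, 0.992, 0.0], [0.992, -0.127, -0.0], [-0.0, 0.0, -1.0]]
wrist_force: [0.6, 0.4, -1.3]
grip_width: 0.043
grip_force: 60.7
```

>>> jog_arm(motion=[0.03,0.0005,0,-0.015,0,0,0,0.03,0,0,-0.035,0,0,0,0.03,0,0,-0.04,0,0,0,0.03,0,0,-0.04,0,0,0,0.03,0,0,-0.04,0,0,0,0.03,0,0,-0.02,0,0,0,0.03,0,0,-0.008,0,0,0,0.03,0,0,-0.002,0,0,0,0.03,0,0,-0.002,0,0,0,0.03,0,0,-0.001,0,0,0,0.03,0,0,0,0,0,0,0.03,0,0,0,0,0,0])

```text
t: 17.25
ee_pos: [0.5314, -0.2709, 0.06]
ee_rot: [[0.125, 0.992, 0.001], [0.992, -0.125, -0.0], [0.0, 0.001, -1.0]]
wrist_force: [0.4, 0.5, -1.0]
grip_width: 0.0432
grip_force: 60.9
```

Lower 1.2 mm, release and retreat.

>>> jog_arm(motion=[0.03,0,0,-0.0006,0,0,0,0.03,0,0,-0.0006,0,0,0,0.03,0,0,0,0,0,0,0.05,0,0,0,0,0,0,0.07,0,0,0,0,0,0,0.0854,0,0,0,0,0,0,0.0854,0,0,0,0,0,0,0.0854,0,0,0,0,0,0,0.0854,0,0,0.01,0,0,0,0.0854,0,0,0.03,0,0,0,0.0854,0,0,0.04,0,0,0,0.0854,0,0,0.04,0,0,0,0.0854,0,0,0.04,0,0,0,0.0854,0,0,0.02,0,0,0,0.0854,0,0,0.01,0,0,0,0.0854,0,0,0,0,0,0])

```text
t: 18.85
ee_pos: [0.5314, -0.2711, 0.2493]
ee_rot: [[0.126, 0.992, 0.002], [0.992, -0.126, -0.0], [-0.0, 0.002, -1.0]]
wrist_force: [0.6, -0.1, -0.6]
grip_width: 0.0855
grip_force: 0.0
```

```bash
python3 - <<'E'
from h import *
d=cap('scene','s3'); lids(d,(.45,.6,-.42,-.05),.085,.11); print(manip.sense()['ee_pos'])
E
```

```text
red 111 mean [ 0.5237 -0.3355  0.0972] circ [ 0.5226 -0.3387] 0.022499805316329002
yellow none
green 123 mean [ 0.5332 -0.2664  0.0983] circ [ 0.5317 -0.2705] 0.021407052874565125
blue none
[ 0.531  -0.2707  0.2479]
```

>>> jog_arm(motion=[0.0854,0,0.015,0,0,0,0,0.0854,-0.0005,0.03,0,0,0,0.9,0.0854,-0.001,0.0375,0,0,0,1.5,0.0854,-0.001,0.0375,0,0,0,1.5,0.0854,-0.001,0.0375,0,0,0,1.5,0.0854,-0.001,0.0375,0,0,0,1.5,0.0854,-0.001,0.0375,0,0,0,1.5,0.0854,-0.001,0.0375,0,0,0,1.5,0.0854,-0.001,0.0375,0,0,0,1.5,0.0854,-0.001,0.0375,0,0,0,1.5,0.0854,-0.001,0.0375,0,0,0,1.5,0.0854,-0.001,0.0375,0,0,0,1.5,0.0854,0,0.0375,0,0,0,1.5,0.0854,0,0.0335,0,0,0,0,0.0854,0,0,0,0,0,0,0.0854,0,0,0,0,0,0])

```text
t: 20.5
ee_pos: [0.5201, 0.221, 0.2468]
ee_rot: [[-0.179, 0.984, -0.002], [0.984, 0.179, -0.002], [-0.002, -0.002, -1.0]]
wrist_force: [0.7, 0.5, 0.8]
grip_width: 0.085
grip_force: 0.0
```

>>> jog_arm(motion=[0.0854,0,0,-0.015,0,0,0,0.0854,0,0,-0.035,0,0,0,0.0854,0,0,-0.04,0,0,0,0.0854,0,0,-0.04,0,0,0,0.0854,0,0,-0.03,0,0,0,0.0854,0,0,-0.017,0,0,0,0.0854,0,0,-0.008,0,0,0,0.0854,0,0,0,0,0,0,0.0854,0,0,0,0,0,0,0.05,0,0,0,0,0,0,0.03,0,0,0,0,0,0,0.03,0,0,0,0,0,0,0.03,0,0,0,0,0,0,0.03,0,0,0,0,0,0,0.03,0,0,0,0,0,0,0.03,0,0,0,0,0,0])

```text
t: 22.1
ee_pos: [0.5207, 0.2204, 0.0638]
ee_rot: [[-0.177, 0.984, 0.0], [0.984, 0.177, 0.001], [0.001, 0.0, -1.0]]
wrist_force: [-1.7, -0.8, 4.7]
grip_width: 0.0429
grip_force: 59.5
```

>>> jog_arm(motion=[0.03,0,0,0.005,0,0,0,0.03,0,0,0.015,0,0,0,0.03,0,0,0.03,0,0,0,0.03,0,0,0.04,0,0,0,0.03,0,0,0.04,0,0,0,0.03,0,-0.015,0.04,0,0,-0.4,0.03,0.0019,-0.03,0.02,0,0,-1.7,0.03,0.0019,-0.0375,0.01,0,0,-1.7,0.03,0.0019,-0.0375,0,0,0,-1.7,0.03,0.0019,-0.0375,0,0,0,-1.7,0.03,0.0019,-0.0375,0,0,0,-1.7,0.03,0.0019,-0.0375,0,0,0,-1.7,0.03,0.0019,-0.0375,0,0,0,-1.7,0.03,0.0019,-0.0375,0,0,0,-1.7,0.03,0.0019,-0.0375,0,0,0,-1.7,0.03,0.0019,-0.0375,0,0,0,-1.7,0.03,0,-0.0395,0,0,0,0,0.03,0,0,0,0,0,0,0.03,0,0,0,0,0,0])

```text
t: 24.0
ee_pos: [0.5378, -0.2044, 0.2628]
ee_rot: [[0.13, 0.991, -0.001], [0.991, -0.13, -0.0], [-0.0, -0.001, -1.0]]
wrist_force: [-0.3, -0.4, -2.1]
grip_width: 0.0432
grip_force: 60.8
```

>>> jog_arm(motion=[0.03,0.0012,0.002,-0.015,0,0,0,0.03,0,0,-0.035,0,0,0,0.03,0,0,-0.04,0,0,0,0.03,0,0,-0.04,0,0,0,0.03,0,0,-0.04,0,0,0,0.03,0,0,-0.02,0,0,0,0.03,0,0,-0.008,0,0,0,0.03,0,0,-0.002,0,0,0,0.03,0,0,-0.002,0,0,0,0.03,0,0,-0.001,0,0,0,0.03,0,0,0,0,0,0,0.03,0,0,0,0,0,0])

```text
t: 25.2
ee_pos: [0.5411, -0.1998, 0.0607]
ee_rot: [[0.125, 0.992, 0.001], [0.992, -0.125, 0.0], [0.0, 0.001, -1.0]]
wrist_force: [-0.4, -0.0, -1.1]
grip_width: 0.0431
grip_force: 60.9
```

>>> jog_arm(motion=[0.03,-0.001,-0.0015,0,0,0,0,0.03,0,0,-0.0006,0,0,0,0.03,0,0,-0.0006,0,0,0,0.03,0,0,0,0,0,0,0.05,0,0,0,0,0,0,0.07,0,0,0,0,0,0,0.0854,0,0,0,0,0,0,0.0854,0,0,0,0,0,0,0.0854,0,0,0,0,0,0,0.0854,0,0,0.01,0,0,0,0.0854,0,0,0.03,0,0,0,0.0854,0,0,0.04,0,0,0,0.0854,0,0,0.04,0,0,0,0.0854,0,0,0.04,0,0,0,0.0854,0,0,0.02,0,0,0,0.0854,0,0,0.01,0,0,0,0.0854,0,0,0,0,0,0])

```text
t: 26.9
ee_pos: [0.5402, -0.2015, 0.25]
ee_rot: [[0.126, 0.992, 0.002], [0.992, -0.126, 0.0], [0.0, 0.002, -1.0]]
wrist_force: [-0.1, -0.9, -0.6]
grip_width: 0.0857
grip_force: 0.0
```

```bash
python3 - <<'E'
from h import *
d=cap('scene','s4'); lids(d,(.45,.6,-.42,-.05),.085,.11); print(manip.sense()['ee_pos'])
lids(d,(.45,.6,.05,.2),.098,.11)
E
```

```text
red 126 mean [ 0.5236 -0.3368  0.0967] circ [ 0.5225 -0.3391] 0.022756613790988922
yellow none
green 126 mean [ 0.5334 -0.2667  0.098 ] circ [ 0.5309 -0.2687] 0.021388981491327286
blue 109 mean [ 0.5407 -0.199   0.0986] circ [ 0.5392 -0.2003] 0.020587792620062828
[ 0.5396 -0.2012  0.2487]
red none
yellow 189 mean [0.5284 0.1507 0.1031] circ [0.528  0.1499] 0.02306974306702614
green none
blue none
```

>>> jog_arm(motion=[0.0854,0,0.015,0,0,0,1.4,0.0854,-0.0014,0.03,0,0,0,2,0.0854,-0.0014,0.0375,0,0,0,2,0.0854,-0.0014,0.0375,0,0,0,2,0.0854,-0.0014,0.0375,0,0,0,2,0.0854,-0.0014,0.0375,0,0,0,2,0.0854,-0.0014,0.0375,0,0,0,2,0.0854,-0.0014,0.0375,0,0,0,2,0.0854,-0.0014,0.0375,0,0,0,2,0.0854,0,0.03,0,0,0,0,0.0854,0,0.0145,0,0,0,0,0.0854,0,0,0,0,0,0,0.0854,0,0,0,0,0,0])

```text
t: 28.25
ee_pos: [0.5284, 0.1493, 0.2484]
ee_rot: [[-0.176, 0.984, -0.001], [0.984, 0.176, -0.001], [-0.001, -0.001, -1.0]]
wrist_force: [-0.9, -0.2, 0.3]
grip_width: 0.0852
grip_force: 0.0
```

>>> jog_arm(motion=[0.0854,0,0.0005,-0.015,0,0,0,0.0854,0,0,-0.035,0,0,0,0.0854,0,0,-0.04,0,0,0,0.0854,0,0,-0.04,0,0,0,0.0854,0,0,-0.03,0,0,0,0.0854,0,0,-0.018,0,0,0,0.0854,0,0,-0.008,0,0,0,0.0854,0,0,0,0,0,0,0.0854,0,0,0,0,0,0,0.05,0,0,0,0,0,0,0.03,0,0,0,0,0,0,0.03,0,0,0,0,0,0,0.03,0,0,0,0,0,0,0.03,0,0,0,0,0,0,0.03,0,0,0,0,0,0,0.03,0,0,0,0,0,0])

```text
t: 29.85
ee_pos: [0.5287, 0.1514, 0.0636]
ee_rot: [[-0.177, 0.984, 0.0], [0.984, 0.177, 0.001], [0.001, 0.0, -1.0]]
wrist_force: [-2.6, -0.6, 5.5]
grip_width: 0.0428
grip_force: 59.5
```

>>> jog_arm(motion=[0.03,0,0,0.005,0,0,0,0.03,0,0,0.015,0,0,0,0.03,0,0,0.03,0,0,0,0.03,0,0,0.04,0,0,0,0.03,0,0,0.04,0,0,0,0.03,0,-0.015,0.04,0,0,-0.6,0.03,0.0028,-0.03,0.02,0,0,-2.4,0.03,0.0028,-0.0375,0.01,0,0,-2.4,0.03,0.0028,-0.0375,0,0,0,-2.4,0.03,0.0028,-0.0375,0,0,0,-2.4,0.03,0.0028,-0.0375,0,0,0,-2.4,0.03,0.0028,-0.0375,0,0,0,-2.4,0.03,0.0028,-0.0325,0,0,0,-2.4,0.03,0,-0.0185,0,0,0,0,0.03,0,0,0,0,0,0,0.03,0,0,0,0,0,0])

```text
t: 31.45
ee_pos: [0.548, -0.1323, 0.2635]
ee_rot: [[0.126, 0.992, 0.0], [0.992, -0.126, 0.0], [0.0, 0.0, -1.0]]
wrist_force: [0.6, 0.1, -2.3]
grip_width: 0.0428
grip_force: 60.9
```

>>> jog_arm(motion=[0.03,0,0,-0.015,0,0,0,0.03,0,0,-0.035,0,0,0,0.03,0,0,-0.04,0,0,0,0.03,0,0,-0.04,0,0,0,0.03,0,0,-0.04,0,0,0,0.03,0,0,-0.02,0,0,0,0.03,0,0,-0.008,0,0,0,0.03,0,0,-0.002,0,0,0,0.03,0,0,-0.002,0,0,0,0.03,0,0,-0.001,0,0,0,0.03,0,0,0,0,0,0,0.03,0,0,0,0,0,0])

```text
t: 32.65
ee_pos: [0.5486, -0.1323, 0.0606]
ee_rot: [[0.125, 0.992, 0.001], [0.992, -0.125, 0.0], [0.0, 0.001, -1.0]]
wrist_force: [0.6, -0.5, -1.9]
grip_width: 0.0429
grip_force: 61.1
```

Lower, release, rise, and back off toward +y to clear the view.

>>> jog_arm(motion=[0.03,0,0,-0.0006,0,0,0,0.03,0,0,-0.0006,0,0,0,0.03,0,0,0,0,0,0,0.05,0,0,0,0,0,0,0.07,0,0,0,0,0,0,0.0854,0,0,0,0,0,0,0.0854,0,0,0,0,0,0,0.0854,0,0,0,0,0,0,0.0854,0,0,0.01,0,0,0,0.0854,0,0,0.03,0,0,0,0.0854,0,0,0.04,0,0,0,0.0854,0,0,0.04,0,0,0,0.0854,0,0,0.04,0,0,0,0.0854,0,0.02,0.02,0,0,0,0.0854,0,0.04,0.01,0,0,0,0.0854,0,0.04,0,0,0,0,0.0854,0,0.04,0,0,0,0,0.0854,0,0.04,0,0,0,0,0.0854,0,0.02,0,0,0,0,0.0854,0,0,0,0,0,0])

```text
t: 34.65
ee_pos: [0.5479, 0.0716, 0.2491]
ee_rot: [[0.12, 0.993, -0.0], [0.993, -0.12, 0.001], [0.001, -0.0, -1.0]]
wrist_force: [-0.4, 0.3, 1.4]
grip_width: 0.0851
grip_force: 0.0
```

```bash
python3 - <<'E'
from h import *
d=cap('scene','s5'); lids(d,(.45,.6,-.42,-.05),.085,.11)
e=cap('side','e5')
a=d['frame'][90:220,150:280,::-1]; b=e['frame'][150:365,200:340,::-1]
r=lambda i:cv2.resize(i,(int(i.shape[1]*550/i.shape[0]),550),interpolation=cv2.INTER_CUBIC)
o=np.hstack([r(a),r(b)]); o=cv2.resize(o,(795,int(o.shape[0]*795/o.shape[1]))); cv2.imwrite('pics/f5.png',o)
E
```

```text
red 87 mean [ 0.5247 -0.3365  0.0974] circ [ 0.5232 -0.3403] 0.022754209116101265
yellow 35 mean [ 0.5415 -0.1982  0.0988] circ [ 0.5492 -0.2069] 0.0888415053486824
green 104 mean [ 0.5335 -0.2681  0.0983] circ [ 0.5322 -0.2689] 0.01981918141245842
blue 30 mean [ 0.5451 -0.1984  0.0993] circ [ 0.5408 -0.1991] 0.018147559836506844
```

View pics/f5.png

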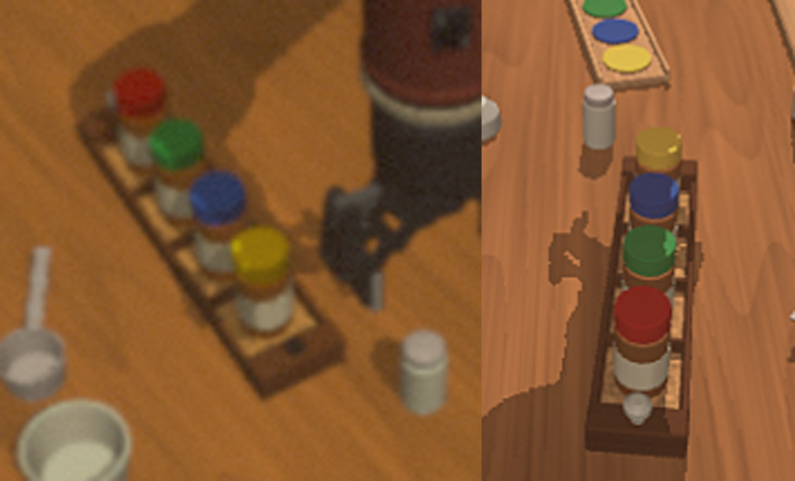

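All four jars stand upright in their bays: red at (140,95) beside the knob, then green, blue and yellow.

```bash
python3 -c "
from station import manip
print(manip.sign_off())"
```

```text
the job is handed in; nothing more can be done
None
```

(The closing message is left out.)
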